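# Lock a printing block into its holder

## Task

Stand the rectangular teak printing block, handle up, fully down in the pocket of the blue block holder. Then take the orange wing knob and, pressing down lightly all the while, turn it clockwise, a quarter turn at most, until you feel it drop into its locked detent with its tongue over the block, and let go. Press gently, stop turning when it drops, do not force the knob past its detent, and leave the other blocks, jars and tools where they are.

Things in the scene. Friction and masses are not known exactly. Their poses are not given: they have to be found in the camera images.
- block: The rectangular teak printing block, loose on the table: base 60 (its x) by 70 (its y) by 28 mm high; the lowest 6 mm is the darker carved face, set in 2 mm all round. On top stands a grip bar 22 mm thick along x, 46 mm long along y, from 28 to 72 mm above the underside. Origin: centre of the underside, z up. 0.2 to 0.35 kg. It fits the pocket either way round.
- holder: The block holder, screwed to the table: an 8 mm aluminium plate 130 (x) by 190 (y) mm. Origin: centre of its underside, z up. At y = +27 mm it carries the blue pocket frame, at y = -55 mm (x = 0) the dark housing (54 mm across, top at 32 mm) of the quarter-turn fastener.
- pocket (a point): Centre of the pocket's floor, 8 mm above the table, axes as the holder's. The pocket is 64 (x) by 74 (y) mm, 16 mm deep, with a 4 mm chamfered mouth: 2 mm of play on each side of the block, whose base sticks out 12 mm above the frame when fully home.
- knob_grip (a point): Centre of the knob's orange wing, on the turning axis. Wing: 44 mm long (its x), 12 thick (its y), 30 high (15 above and below this point). It stands on a black disc 54 mm across, 8 thick. Under it an orange tongue, 16 wide, 6 thick, reaches along -x to 59 mm from the axis. Unlocked, this point is 67 mm above the table; locked, 62 mm.
- stud (a joint): Height of the knob along its axis, m: about 0 unlocked (up), -0.005 dropped into the detent. It slides with about 4 N of friction up or down, so it does not drop of itself (press with 6 N or more, 8 to 15 N is right) and stays down once dropped. Pressing also sinks the sprung seat under it.
- knob (a joint): Turn of the knob, rad, growing clockwise from above: 0 tongue along the holder's -x, 1.57 along +y over the block. Starts at 0.3 to 0.5. Turning takes 0.05 to 0.15 N m. The hidden detent is centred between 1.1 and 1.8, different each time, with 0.07 rad of play either side. Once dropped, its walls stop the knob either way; past 2.1 counts as turned past it.
- twist (a joint): Wind-up of the sprung cam seat when the dropped knob is turned on against the wall of its detent, rad, clockwise positive: 0 at rest, 0.2 N m per 0.1 rad; over 0.12 rad (0.24 N m) either way overstrains it.
- receptacle (a joint): How far the sprung cam seat under the knob is pressed down, m: 0 at rest, 4 N per mm (on top of the knob's 4 N of sliding friction); over 6 mm (about 28 N of push) overstrains it.
- round_block: Bystander: round dark wooden block 72 mm across, 62 mm high with its turned handle; origin at the centre of the underside.
- dot_block: Bystander: small round light wooden block 44 mm across, 62 mm high; origin at the centre of the underside.
- dye_jar: Bystander: red jar 60 mm across, 85 mm high; origin at the centre of the underside.
- ink_jar: Bystander: black jar 52 mm across, 75 mm high; origin at the centre of the underside.
- brush: Bystander: a brush lying on the table along its x; origin at the underside.
- pot: Bystander: open steel pot 72 mm across, 60 mm high; origin at the centre of the underside.
Not all that is in view belongs to the job. Of the things like the holder, leave any that is red; of the rest the smaller one is meant.

How it is judged (in metres and radians):
On the way, in this order (a step that is already met when the one before it is completed fails the run):
1. the block is fully home in the pocket with the knob still unlocked (z of block in the frame of pocket below 0.002 m and horizontal distance between block and pocket below 0.004 m and angle between block's own z axis and vertical below 0.05 rad and angle between the x axis of block and the x axis of pocket, either way round below 0.08 rad and value of joint knob below 0.8 rad), for 0.2 s.
2. the knob has dropped into its locked detent (value of joint knob between 1 and 2 rad and z of knob_grip in the frame of holder below 0.0642 m and value of joint receptacle below 0.002 m), for 0.2 s.
At the end, for the whole second after the job is handed in: Block on the pocket floor (within 2 mm), within 4 mm of its centre, upright (0.05 rad), square to it (0.08 rad, either way round), at rest; knob at 1.0 to 2.0 rad with its wing centre at most 64.2 mm above the holder's underside (dropped); seat pressed less than 2 mm (all of step 2 and z of block in the frame of pocket below 0.002 m and horizontal distance between block and pocket below 0.004 m and angle between block's own z axis and vertical below 0.05 rad and angle between the x axis of block and the x axis of pocket, either way round below 0.08 rad and linear speed of block below 0.02 m/s); the robot touches nothing.
It fails at once if the fastener's seat is pressed down more than 6 mm (pressed too hard) (value of joint receptacle above 0.006 m).
It fails at once if the knob is turned past its detent (beyond 2.1 rad) (value of joint knob above 2.1 rad).
It fails at once if the dropped knob is forced against its detent (seat wound up more than 0.12 rad, 0.24 N m) (value of joint twist above 0.12 rad or value of joint twist below -0.12 rad).
It fails at once if another block, jar or tool is moved more than 30 mm (distance of any of round_block, dot_block, dye_jar, ink_jar, brush, pot from where it was at the start of the episode above 0.03 m).
It also fails if it takes over 64 s, if anything falls off the work surface, if the arm or the gripper's body presses on something with over 40 N, if the wrist force passes 120 N, or if a joint passes its speed limit or range.

## Robot

A 6-joint arm with a two-finger parallel gripper is mounted at the origin on the work surface. World frame = base frame: x ahead of the robot, y to its left, z up, the work surface at z = 0. Lengths are in m, angles in degrees, forces in N, time in s.
With the tool pointing down it reaches from about 0.4 to 0.825 m from the base axis. Payload 7 kg.
Tool frame: the origin (TCP) lies midway between the tips of the shut fingers; the grasp point (between the pads) lies 19 mm behind it; z points along the fingers, y is the line along which they close (so a half turn about z gives the same grasp; the last joint's range is limited). The gripper opens to 88 mm and grips with 3 to 60 N. Pads are 19 mm wide; open, the fingers measure 130 mm over their backs; the gripper's body (78 mm by 193 mm) begins 47 mm behind the grasp point.
Start: joints at [88.871, 20.546, 0.682, 0, -70.136, -16.507], TCP at [0.205, 0.643, 0.227] pointing down, gripper open.
Joint ranges: [-176.03, 176.03], [-82.01, 121.73], [-58.28, 71.71], [-173.87, 95.51], [-174.79, -0.11], [-173.66, 173.66]. Speed limits (degrees/s): [136.94, 136.94, 172.46, 180, 180, 180].

## Interface

Orientations are given as [roll, pitch, yaw] about the fixed x, y, z axes, in that order (R = Rz(yaw) Ry(pitch) Rx(roll)).
In Python, from plant import ctrl gives the robot as it stands.
- The arm moves only by the tool step_arm, never from a script. Its argument "rows" is a list of rows, each a list of 3 entries, a list of its own where there are three numbers: the closure, from 0 (fully open) to 1 (shut), then the shift along the world's x, y, z in mm, then the turn, a rotation vector about the world's x, y, z in rad. A call has exactly 5 rows; each row is the pose to reach, as a shift and turn from the pose commanded when the call began; what a row does not reach only later rows make up. A row lasts 1/12 s, in which the tool goes at most 41.7 mm and 7.16 degrees, less where a joint would pass 70% of its speed; a pose out of reach is approached as far as the arm can. A call with a gripper value outside its range is refused whole. The fingers move at their own pace and stop on an object; the grip force is fixed at half the most. Time passes only in rows, so rows that repeat a pose let the fingers close, or fill a call up. It gives the time, the measured TCP pose, the force, the opening and the grip force at its end, in the units of the state.
- ctrl.get_obs(): the state, without advancing time (a new reading comes with each control period).
- ctrl.snapshot(name): name is "side" or "top" or "wrist"; returns the picture (420x560x3 uint8, red, green, blue); there is no depth.
- ctrl.camera_model(name): a dict with "intrinsics" (3x3 intrinsics, pixels), "R" (3x3) and "t" (3): a world point X has camera coordinates R X + t. Camera axes: x right, y down, z forward; pixel columns grow to the right and rows downward; lengths in m; the calibration is good to about 2 mm. A picture is of the moment at which its call begins: read the wrist's pose just before it. camera_model takes no time and is no camera call; for the wrist camera it gives the pose at the moment of the call.
- ctrl.close_job(): hands the job in; it is judged then, once.
The state is a dict: "clock": time; "joint_pos": joint angles; "qvel": joint speeds; "tau": joint torques, N m; "tool_pos": TCP position; "orientation": TCP orientation; "force": force on the tool from outside, world axes, zero at the start; "moment": the same for the moment, N m; "opening": finger opening in m; "gripper_force": force on a finger pad.
Only numpy, scipy, OpenCV 4.12 (cv2) and the standard library are available. Lean on these libraries where they do the work, as an engineer would, in place of code of your own. Each camera call takes 0.05 s, during which the arm holds its last target. There are 200 camera calls.

## Working session

There is one attempt and no reset: what is moved stays moved. The work goes in short steps, Python scripts to look and compute and a tool call to move; the robot and the scene stay as the last step left them, time stands still between calls to the robot, and variables do not carry over. Pictures are saved under pics/ and viewed, at most 10 in all, crops included, and the job is handed in when it is done.

Besides the shell and the picture viewer there is one more tool, called by a JSON object that holds its "api" and its "payload". step_arm: Moves the arm, as the interface text tells. Its arguments: {"type":"object","properties":{"rows":{"type":"array"}},"required":["rows"]}

```bash
mkdir -p pics; cat > h.py <<'E'
import numpy as np, cv2
from plant import ctrl
def cam(n):
    c=ctrl.camera_model(n); return [np.array(c[k],float) for k in("intrinsics","R","t")]
def ray(c,px,z):
    K,R,t=c; o=-R.T@t; d=R.T@np.linalg.solve(K,[px[0],px[1],1.]); return o+d*(z-o[2])/d[2]
def proj(c,X):
    K,R,t=c; p=K@(R@np.array(X,float)+t); return p[:2]/p[2]
def snap(n,f):
    c=cam(n); im=np.array(ctrl.snapshot(n))[:,:,::-1].copy(); cv2.imwrite("pics/"+f+".png",im); return c,im
E
python3 - <<'E'
from h import *
ims=[]
for n in("top","side"):
    c,im=snap(n,n+"0"); ims.append(im); print(n,-c[1].T@c[2])
cv2.imwrite("pics/a.png",cv2.resize(ims[0],(800,600)));
o=ctrl.get_obs();print(o)
E
```

```text
top [0.21480035 0.0034318  1.3487739 ]
side [ 0.03745822 -0.69121398  0.96355186]
{'clock': 0.1, 'joint_pos': array([ 8.88705557e+01,  2.05899126e+01,  6.40583122e-01, -1.66286672e-02,
       -7.01348018e+01, -1.65054756e+01]), 'qvel': array([-0.03258899, -0.11053071,  0.09850907,  0.09613017, -0.00244037,
        0.06917333]), 'tau': array([-2.15105305e-03, -5.84164310e+01,  2.93752384e+01,  7.01549828e+00,
        1.01584475e-02, -5.17426622e-05]), 'tool_pos': array([0.20440832, 0.64287201, 0.22570256]), 'orientation': array([ 1.79914894e+02, -8.91574364e-03, -1.76405753e+01]), 'force': array([-0.18931406,  0.39563098, -0.35695572]), 'moment': array([ 0.0215041 , -0.01432169, -0.00050824]), 'gripper_force': 0.0, 'opening': 0.08781239465105496}
```

View pics/top0.png

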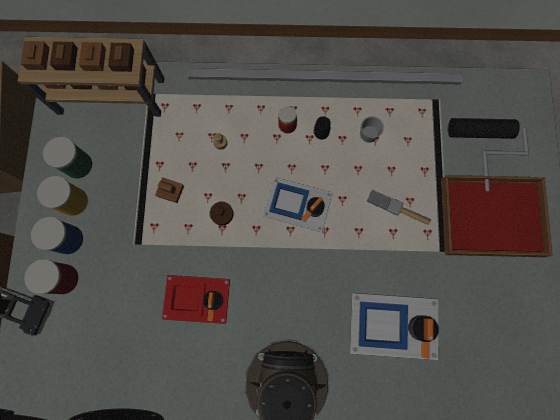

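View pics/side0.png

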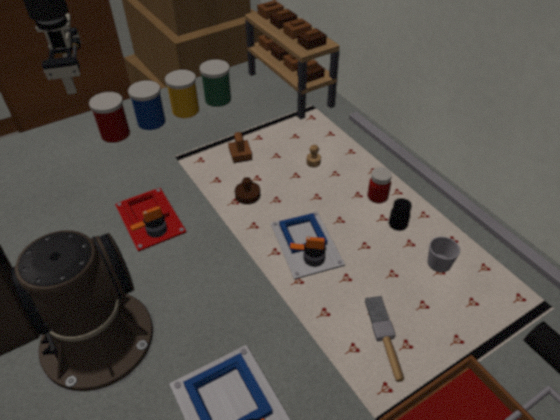

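The top view shows the teak block at (169,189) and the target holder, the smaller blue one, at (298,204) with its knob at (315,207). The red holder at (196,299) and the big blue one at (394,326) are decoys. The round block is at (221,212). The side view shows the block at (240,150) and the holder at (307,243).

```bash
python3 - <<'E'
from h import *
c=cam("top"); im=cv2.imread("pics/top0.png"); hsv=cv2.cvtColor(im,cv2.COLOR_BGR2HSV)
def blob(m,box):
    x0,y0,x1,y1=box; k=np.zeros_like(m); k[y0:y1,x0:x1]=m[y0:y1,x0:x1]
    cs,_=cv2.findContours(k,cv2.RETR_EXTERNAL,cv2.CHAIN_APPROX_NONE); a=max(cs,key=cv2.contourArea); return a,cv2.minAreaRect(a)
def show(n,a,z):
    P=np.array([ray(c,p[0],z)[:2] for p in a],np.float32)*1000
    r=cv2.minAreaRect(P); print(n,z,r); return r
blue=cv2.inRange(hsv,(95,120,40),(125,255,255)); a,_=blob(blue,(255,165,340,240)); show("frame",a,.024)
org=cv2.inRange(hsv,(5,150,90),(20,255,255)); a,_=blob(org,(290,185,335,230)); show("knob",a,.07)
brown=cv2.inRange(hsv,(0,80,20),(20,255,140)); a,r=blob(brown,(145,165,190,215)); show("block",a,.028)
for n,p in dict(round=(221,210),dot=(219,141)).items(): print(n,ray(c,p,.03))
v=np.hstack([cv2.resize(im[170:240,260:340],None,fx=5,fy=5,interpolation=2),cv2.resize(im[160:230,140:220],None,fx=5,fy=5,interpolation=2)])
cv2.imwrite("pics/crop0.png",cv2.convertScaleAbs(v,alpha=1.8))
E
```

```text
frame 0.024 ((532.4370727539062, 6.354343414306641), (99.16626739501953, 94.36954498291016), 76.01377868652344)
knob 0.07 ((476.98468017578125, -44.00298309326172), (13.413945198059082, 30.19991111755371), 51.10673522949219)
block 0.028 ((557.8201904296875, 376.96697998046875), (76.7322006225586, 61.077518463134766), 72.8073959350586)
round [0.49697465 0.21251211 0.03      ]
dot [0.71866991 0.23122839 0.03      ]
```

View pics/crop0.png

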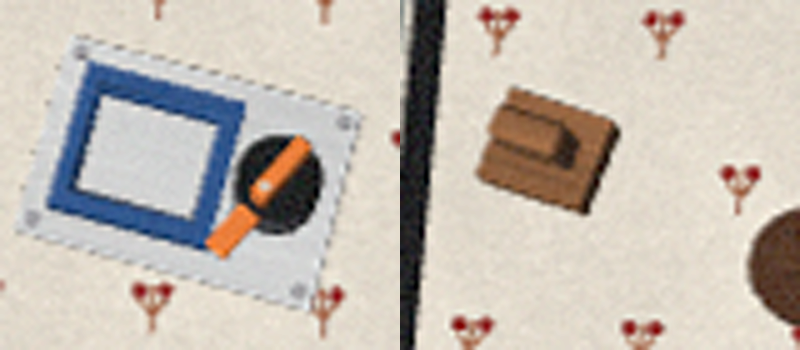

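The crops show the pocket on the left (+y side) of the plate, with the knob on the right and its tongue pointing down-left (angle about 0.4). The block's grip bar runs roughly parallel to the holder's y. I'll move above the block with the fingers closing along its x.

{"api": "step_arm", "payload": {"rows": [[0, [23, -18, -2], [0, 0, -0.104]], [0, [46, -36, -4], [0, 0, -0.208]], [0, [70, -53, -6], [0, 0, -0.312]], [0, [93, -71, -8], [0, 0, -0.416]], [0, [117, -89, -10], [0, 0, -0.52]]]}}

```text
clock: 0.52
tool_pos: [0.3221, 0.5532, 0.216]
orientation: [180.0, -0.0, -47.7]
force: [-0.5, -0.1, -0.0]
opening: 0.0874
gripper_force: 0.0
```

{"api": "step_arm", "payload": {"rows": [[0, [23, -18, -2], [0, 0, -0.104]], [0, [46, -36, -4], [0, 0, -0.208]], [0, [70, -53, -6], [0, 0, -0.312]], [0, [93, -71, -8], [0, 0, -0.416]], [0, [117, -89, -10], [0, 0, -0.52]]]}}

```text
clock: 0.93
tool_pos: [0.4393, 0.4641, 0.2061]
orientation: [180.0, -0.0, -77.5]
force: [0.2, 0.0, 0.9]
opening: 0.0879
gripper_force: 0.0
```

{"api": "step_arm", "payload": {"rows": [[0, [23, -18, 0], [0, 0, -0.104]], [0, [46, -36, 0], [0, 0, -0.208]], [0, [70, -53, 0], [0, 0, -0.312]], [0, [93, -71, 0], [0, 0, -0.416]], [0, [117, -89, 0], [0, 0, -0.52]]]}}

```text
clock: 1.35
tool_pos: [0.5562, 0.3751, 0.2061]
orientation: [180.0, -0.0, -107.3]
force: [-1.0, 1.0, 0.0]
opening: 0.0877
gripper_force: 0.0
```

```bash
python3 - <<'E'
from h import *
c,im=snap("wrist","w1"); o=ctrl.get_obs(); print(o["tool_pos"],o["orientation"],o["joint_pos"])
print(-c[1].T@c[2], proj(c,(.558,.377,.028)))
E
```

```text
[0.55960631 0.37205098 0.20584512] [-1.79975611e+02 -1.02848145e-01 -1.07882850e+02] [ 5.02372982e+01  2.10208504e+01 -1.38151878e+00  6.58945796e-02
 -6.76839952e+01 -6.81451932e+01]
[0.53240646 0.3018589  0.36485156] [278.61997896 190.97548548]
```

View pics/w1.png

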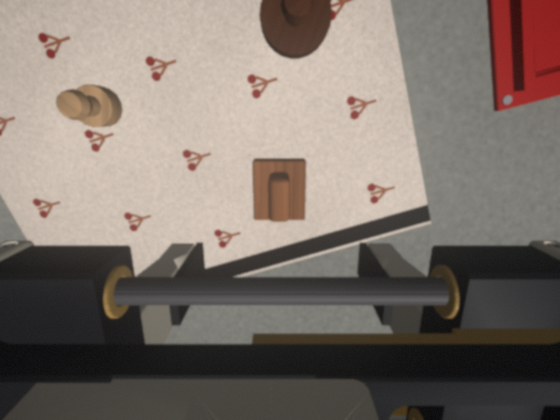

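The block is at (279,189), square to the image, with its bar at columns 270–290. The round block is at (296,20), well clear.

```bash
python3 - <<'E'
from h import *
c=cam("wrist"); im=cv2.imread("pics/w1.png")
hsv=cv2.cvtColor(im,cv2.COLOR_BGR2HSV); m=cv2.inRange(hsv,(0,90,20),(20,255,170)); k=np.zeros_like(m); k[145:235,235:325]=m[145:235,235:325]
k=cv2.morphologyEx(k,cv2.MORPH_OPEN,np.ones((3,3)))
cs,_=cv2.findContours(k,cv2.RETR_EXTERNAL,cv2.CHAIN_APPROX_NONE); a=max(cs,key=cv2.contourArea)
for y in range(156,226,6):
    xs=np.where(k[y])[0]; print(y,xs.min() if len(xs) else 0,xs.max() if len(xs) else 0,end='; ')
P=np.array([ray(c,p[0],.028)[:2] for p in a],np.float32)*1000; print(cv2.minAreaRect(P))
# gray profile for bar
g=cv2.cvtColor(im,cv2.COLOR_BGR2GRAY); print(g[200,250:310]); print(g[150:226,260]); print(g[160:226,280])
E
```

```text
156 0 0; 162 254 304; 168 254 304; 174 254 304; 180 254 304; 186 254 304; 192 254 303; 198 255 304; 204 255 303; 210 255 303; 216 255 303; 222 0 0; ((561.1310424804688, 374.0993957519531), (68.77188110351562, 57.21248245239258), 72.12571716308594)
[197 193 180 149 119 107 110 112 112 110 107 107 108 109 109 110 108 103
  88  79  80  87  93  99 102 103 105 108 108 109 108 110 111 113 114 115
 114 111 105 100 100 101  99  97  99 101 101 102 103 106 107 106 103 106
 120 148 176 190 195 197]
[197 197 199 199 198 197 192 178 139 100  85  92 103 107 110 110 110 109
 109 110 110 110 110 110 111 110 111 110 111 110 110 110 110 110 109 110
 108 106 108 107 108 107 109 108 108 108 109 109 107 109 107 108 108 107
 107 107 107 107 106 107 108 108 108 108 107 106 107 106 114 138 172 189
 197 197 200 202]
[ 82  91 101 106 108 108 108 106 108 106 105  96  82  72  68  69  68  71
  75  79  84  94 100 107 110 109 110 109 109 108 109 108 109 108 108 108
 109 109 109 110 108 109 108 109 108 109 108 108 109 109 110 109 107 108
 108 109 109 108 108 108 119 144 173 188 191 190]
```

{"api": "step_arm", "payload": {"rows": [[0, [1, 0, -20], [0, 0, 0]], [0, [2, -1, -40], [0, 0, -0.01]], [0, [3, -1, -65], [0, 0, -0.01]], [0, [4, -2, -85], [0, 0, -0.015]], [0, [5, -2, -100], [0, 0, -0.015]]]}}

```text
clock: 1.82
tool_pos: [0.5597, 0.3732, 0.1039]
orientation: [179.9, -0.1, -107.9]
force: [-0.1, 0.8, -0.6]
opening: 0.0873
gripper_force: 0.0
```

```bash
python3 - <<'E'
from h import *
o=ctrl.get_obs(); print(o["tool_pos"],o["orientation"],o["force"])
E
```

```text
[0.55965239 0.37320774 0.10393984] [ 1.79909054e+02 -1.46388546e-01 -1.07918672e+02] [-0.07848853  0.81417145 -0.55502846]
```

{"api": "step_arm", "payload": {"rows": [[0, [0, 0, -20], [0, 0, 0]], [0, [1, 0, -40], [0, 0, 0]], [0, [1, 0, -56], [0, 0, 0]], [0, [1, 0, -66], [0, 0, 0]], [0, [1, 0, -70], [0, 0, 0]]]}}

```text
clock: 2.23
tool_pos: [0.5606, 0.3734, 0.0344]
orientation: [179.9, -0.2, -107.9]
force: [1.2, -0.5, -0.4]
opening: 0.0873
gripper_force: 0.0
```

{"api": "step_arm", "payload": {"rows": [[0.5, [0, 0, 0], [0, 0, 0]], [0.75, [0, 0, 0], [0, 0, 0]], [1, [0, 0, 0], [0, 0, 0]], [1, [0, 0, 0], [0, 0, 0]], [1, [0, 0, 0], [0, 0, 0]]]}}

```text
clock: 2.65
tool_pos: [0.5619, 0.3747, 0.0376]
orientation: [-180.0, 0.1, -107.9]
force: [-0.8, -0.5, 0.1]
opening: 0.06
gripper_force: 0.0
```

{"api": "step_arm", "payload": {"rows": [[1, [0, 0, 0], [0, 0, 0]], [1, [0, 0, 0], [0, 0, 0]], [1, [0, 0, 0], [0, 0, 0]], [1, [0, 0, 0], [0, 0, 0]], [1, [0, 0, 0], [0, 0, 0]]]}}

```text
clock: 3.07
tool_pos: [0.5614, 0.3743, 0.0366]
orientation: [180.0, -0.0, -107.9]
force: [-1.6, -0.5, -0.5]
opening: 0.0267
gripper_force: 0.5
```

{"api": "step_arm", "payload": {"rows": [[1, [0, 0, 0], [0, 0, 0]], [1, [0, 0, 0], [0, 0, 0]], [1, [0, 0, 0], [0, 0, 0]], [1, [0, 0, 5], [0, 0, 0]], [1, [0, 0, 20], [0, 0, 0]]]}}

```text
clock: 3.48
tool_pos: [0.56, 0.3727, 0.054]
orientation: [179.9, -0.3, -107.9]
force: [0.5, -0.1, -3.3]
opening: 0.0217
gripper_force: 30.0
```

{"api": "step_arm", "payload": {"rows": [[1, [0, 0, 30], [0, 0, 0]], [1, [0, 0, 60], [0, 0, 0]], [1, [0, 0, 90], [0, 0, 0]], [1, [0, -10, 115], [0, 0, 0]], [1, [0, -30, 130], [0, 0, 0]]]}}

```text
clock: 3.9
tool_pos: [0.5624, 0.3459, 0.1897]
orientation: [-179.9, 0.2, -107.8]
force: [0.8, -0.0, -2.1]
opening: 0.022
gripper_force: 30.0
```

{"api": "step_arm", "payload": {"rows": [[1, [-3, -30, 5], [0, 0, 0.01]], [1, [-6, -60, 10], [0, 0, 0.02]], [1, [-9, -90, 10], [0, 0, 0.03]], [1, [-12, -120, 10], [0, 0, 0.04]], [1, [-15, -150, 10], [0, 0, 0.05]]]}}

```text
clock: 4.32
tool_pos: [0.5458, 0.1926, 0.1965]
orientation: [180.0, -0.0, -105.0]
force: [0.3, -0.1, -2.7]
opening: 0.022
gripper_force: 30.0
```

{"api": "step_arm", "payload": {"rows": [[1, [-3, -30, 0], [0, 0, 0.01]], [1, [-6, -60, 0], [0, 0, 0.018]], [1, [-9, -90, 0], [0, 0, 0.018]], [1, [-11, -110, 0], [0, 0, 0.018]], [1, [-13, -120, 0], [0, 0, 0.018]]]}}

```text
clock: 4.73
tool_pos: [0.5326, 0.0716, 0.1966]
orientation: [180.0, -0.0, -104.1]
force: [-0.1, -0.2, -2.9]
opening: 0.0216
gripper_force: 30.0
```

{"api": "step_arm", "payload": {"rows": [[1, [0, 0, 0], [0, 0, 0]], [1, [0, 0, 0], [0, 0, 0]], [1, [0, 0, 0], [0, 0, 0]], [1, [0, 0, 0], [0, 0, 0]], [1, [0, 0, 0], [0, 0, 0]]]}}

```text
clock: 5.15
tool_pos: [0.5336, 0.0751, 0.1964]
orientation: [180.0, -0.0, -103.9]
force: [0.2, -0.0, -2.9]
opening: 0.0219
gripper_force: 30.0
```

```bash
python3 - <<'E'
from h import *
c,im=snap("wrist","w2"); np.savez("w2.npz",*c); o=ctrl.get_obs(); print(o["tool_pos"],o["orientation"],o["force"],o["opening"])
E
```

```text
[0.5335761  0.07499086 0.19639729] [ 1.79987293e+02 -8.99619469e-03 -1.03922173e+02] [ 0.04846238  0.26569579 -1.90714146] 0.021599061190481095
```

View pics/w2.png

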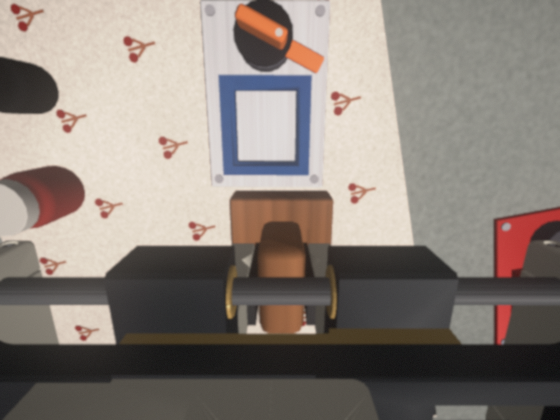

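The pocket frame is at columns 219–312, rows 75–176, with its opening centred near (266,126). The knob is at (265,30) and its tongue points down-right. The held block's base front is at rows 192–242.

```bash
python3 - <<'E'
from h import *
d=np.load("w2.npz"); c=[d[k] for k in d.files]; im=cv2.imread("pics/w2.png"); hsv=cv2.cvtColor(im,cv2.COLOR_BGR2HSV)
m=cv2.inRange(hsv,(95,110,30),(125,255,255)); m[:, :200]=0; m[:,340:]=0; m[190:]=0
cs,h=cv2.findContours(m,cv2.RETR_CCOMP,cv2.CHAIN_APPROX_NONE)
for a in sorted(cs,key=cv2.contourArea)[-2:]:
  for z in(.008,.024):
    r=cv2.minAreaRect(np.array([ray(c,p[0],z)[:2] for p in a],np.float32)*1000); print(z,np.round(r[0],1),np.round(r[1],1),round(r[2],1))
o=cv2.inRange(hsv,(4,150,90),(18,255,255)); o[:, :200]=0;o[:,340:]=0;o[100:]=0
a=max(cv2.findContours(o,0,1)[0],key=cv2.contourArea)
print(cv2.minAreaRect(a), cv2.boundingRect(a))
b=cv2.inRange(hsv,(0,90,20),(20,255,170)); b[:188]=0;b[244:]=0; b[:,:200]=0;b[:,350:]=0
for y in(194,205,220,235): xs=np.where(b[y])[0]; print(y,xs.min(),xs.max())
for x in(245,315): ys=np.where(b[:,x])[0]; print(x,ys.min(),ray(c,(x,ys.min()),.166),ray(c,(x,ys.min()),.160))
g=cv2.cvtColor(im,cv2.COLOR_BGR2GRAY); print(g[186:242,250])
E
```

```text
0.008 [534.   54.6] [ 6.9 62. ] 76.1
0.024 [533.1  52.1] [ 6.6 59.1] 76.1
0.008 [525.9 -33.5] [22.9 87. ] 76.1
0.024 [525.3 -31.9] [21.9 83. ] 76.1
((261.22161865234375, 25.59174346923828), (57.75322723388672, 20.665611267089844), 28.49563980102539) (236, 5, 52, 44)Traceback (most recent call last):
  File "<stdin>", line 12, in <module>
    return umr_minimum(a, axis, None, out, keepdims, initial, where)
ValueError: zero-size array to reduction operation minimum which has no identity
```

```bash
python3 - <<'E'
from h import *
d=np.load("w2.npz"); c=[d[k] for k in d.files]; im=cv2.imread("pics/w2.png").astype(int)
m=((im[:,:,0]-im[:,:,2])>30).astype(np.uint8)*255; m[:, :200]=0; m[:,340:]=0; m[190:]=0;m[:65]=0
cs,h=cv2.findContours(m,cv2.RETR_CCOMP,cv2.CHAIN_APPROX_NONE)
for a in sorted(cs,key=cv2.contourArea)[-2:]:
  for z in(.008,.024):
    r=cv2.minAreaRect(np.array([ray(c,p[0],z)[:2] for p in a],np.float32)*1000); print(z,np.round(r[0],1),np.round(r[1],1),round(r[2],1),cv2.boundingRect(a))
R=im[:,:,2]-im[:,:,0]; print(R[184:246:2,250]); print(R[215,222:242],R[215,325:342])
E
```

```text
0.008 [531.6   7.4] [81.3 70.6] 76.1 (234, 89, 65, 77)
0.024 [530.8   7. ] [77.5 67.4] 76.1 (234, 89, 65, 77)
0.008 [532.7   5.4] [105.5  97.7] 76.0 (219, 75, 92, 100)
0.024 [531.8   5.1] [100.7  93.2] 76.0 (219, 75, 92, 100)
[ 9 13 22 25 25 25 26 36 58 73 75 76 75 75 76 77 77 77 77 77 79 78 78 79
 79 78 79 79 79 69 24]
[22 23 24 24 24 26 28 31 37 53 68 75 77 77 78 81 81 82 82 82] [75 72 68 67 69 69 60 45 36 26 23 24 24 24 24 23 24]
```

```bash
python3 - <<'E'
from h import *
d=np.load("w2.npz"); c=[d[k] for k in d.files]; T=np.array([.5336,.0750]); a=np.radians(-14); ex=np.array([np.cos(a),np.sin(a)]); ey=np.array([-ex[1],ex[0]])
for px,z in(((250,199.5),.166),((310,199.5),.166),((250,191.5),.160),((231,215),.188),((332,215),.188)):
    p=ray(c,px,z)[:2]-T; print(px,z,np.round(1000*np.array([p@ex,p@ey]),1))
p=np.array([.5315,.0058])-T; print(p)
E
```

```text
(250, 199.5) 0.166 [ 18.7 -26.7]
(310, 199.5) 0.166 [-20.  -26.7]
(250, 191.5) 0.16 [ 19.1 -30.5]
(231, 215) 0.188 [ 27.6 -23.2]
(332, 215) 0.188 [-30.8 -23.3]
[-0.0021 -0.0692]
```

{"api": "step_arm", "payload": {"rows": [[1, [0, -18, 0], [0, 0, 0]], [1, [-1, -36, 0], [0, 0, 0]], [1, [-1, -54, 0], [0, 0, 0]], [1, [-2, -66, 0], [0, 0, 0]], [1, [-2, -72, 0], [0, 0, 0]]]}}

```text
clock: 5.62
tool_pos: [0.5313, 0.0014, 0.1965]
orientation: [180.0, -0.0, -104.0]
force: [-0.6, 0.3, -3.3]
opening: 0.0215
gripper_force: 30.0
```

{"api": "step_arm", "payload": {"rows": [[1, [0, 0, -25], [0, 0, 0]], [1, [0, 0, -50], [0, 0, 0]], [1, [0, 0, -75], [0, 0, 0]], [1, [0, 0, -95], [0, 0, 0]], [1, [0, 0, -106], [0, 0, 0]]]}}

```text
clock: 6.03
tool_pos: [0.5303, 0.0023, 0.0881]
orientation: [179.8, -0.1, -104.0]
force: [-1.1, -0.2, -3.1]
opening: 0.0221
gripper_force: 30.0
```

{"api": "step_arm", "payload": {"rows": [[1, [0, 0, -5], [0, 0, 0]], [1, [0, 0, -10], [0, 0, 0]], [1, [0, 0, -13], [0, 0, 0]], [1, [0, 0, -16], [0, 0, 0]], [1, [0, 0, -18], [0, 0, 0]]]}}

```text
clock: 6.45
tool_pos: [0.532, 0.0025, 0.0729]
orientation: [-179.9, 0.0, -104.0]
force: [0.6, -1.1, -3.5]
opening: 0.0219
gripper_force: 30.0
```

```bash
python3 - <<'E'
from h import *
c,im=snap("wrist","w3"); s,i2=snap("side","s3"); np.savez("w3.npz",*c); o=ctrl.get_obs(); print(o["tool_pos"],o["orientation"],o["force"],o["opening"])
cv2.imwrite("pics/v3.png",np.vstack([im[100:300,150:410],cv2.resize(i2[200:300,245:375],(260,200))]))
E
```

```text
[0.5316829  0.00232905 0.07281069] [-1.79973474e+02  1.83797268e-02 -1.03980883e+02] [-0.36487765 -0.72714571 -3.52832684] 0.021862762550112127
```

View pics/v3.png

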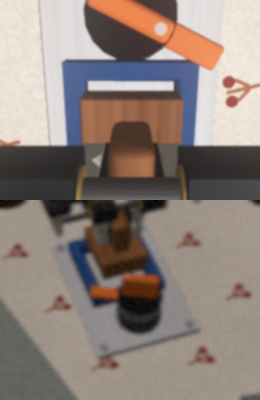

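The wrist crop shows the block base (columns 82–182) centred on the blue frame (62–200). The block's front edge sits just behind the pocket's front mouth edge, and the side view agrees. I'll check the fore-aft offset numerically.

```bash
python3 - <<'E'
from h import *
d=np.load("w3.npz"); c=[d[k] for k in d.files]; im=cv2.imread("pics/w3.png").astype(int); T=np.array([.5317,.0023]); a=np.radians(-14); ex=np.array([np.cos(a),np.sin(a)]); ey=np.array([-ex[1],ex[0]])
f=lambda u,v,z: np.round(1000*np.array([(ray(c,(u,v),z)[:2]-T)@ex,(ray(c,(u,v),z)[:2]-T)@ey]),1)
for u in(250,310): print(im[156:204:1,u].tolist())
print(im[230,205:240].tolist()); print(im[230,325:356].tolist())
for v in(160,180,188,193,200): print(v,[f(280,v,z).tolist() for z in(.008,.024,.042,.064)])
for u in(212,232,332,348): print(u,[f(u,230,z).tolist() for z in(.024,.042,.064)])
E
```

```text
[[220, 220, 223], [219, 219, 222], [202, 201, 206], [157, 155, 157], [108, 99, 99], [100, 77, 70], [123, 86, 71], [140, 95, 75], [143, 97, 74], [146, 98, 76], [145, 98, 76], [145, 98, 75], [144, 97, 75], [143, 97, 74], [143, 97, 75], [143, 96, 75], [142, 96, 73], [143, 96, 75], [142, 95, 73], [142, 96, 73], [142, 96, 73], [143, 96, 73], [145, 98, 75], [149, 104, 85], [166, 137, 128], [196, 185, 185], [217, 215, 219], [220, 220, 223], [221, 221, 224], [221, 221, 224], [222, 222, 225], [221, 222, 225], [220, 221, 224], [205, 205, 211], [159, 161, 169], [103, 107, 119], [67, 72, 89], [57, 62, 81], [57, 63, 80], [56, 63, 81], [55, 61, 81], [56, 64, 85], [61, 72, 97], [63, 79, 112], [70, 92, 132], [76, 102, 148], [78, 107, 156], [79, 108, 158]]
[[225, 225, 229], [224, 224, 228], [211, 211, 217], [170, 167, 171], [116, 108, 110], [94, 74, 74], [114, 79, 71], [132, 89, 74], [143, 97, 78], [145, 96, 78], [144, 96, 77], [145, 97, 77], [144, 96, 75], [144, 96, 77], [145, 97, 78], [145, 97, 78], [145, 96, 77], [143, 95, 74], [143, 96, 76], [144, 96, 76], [145, 97, 76], [142, 94, 74], [138, 92, 
[... 1274 characters left out ...]
 188, 186], [219, 217, 218], [224, 224, 225], [226, 226, 227], [227, 227, 228], [228, 228, 230], [229, 228, 230], [229, 229, 230], [229, 228, 230], [228, 228, 229], [228, 228, 229]]
160 [[-0.3, -47.3], [-0.4, -49.4], [-0.4, -51.8], [-0.5, -54.7]]
180 [[-0.3, -32.4], [-0.4, -35.5], [-0.4, -39.1], [-0.5, -43.5]]
188 [[-0.3, -26.2], [-0.4, -29.9], [-0.4, -33.9], [-0.5, -38.9]]
193 [[-0.3, -22.4], [-0.4, -26.3], [-0.4, -30.7], [-0.5, -36.0]]
200 [[-0.3, -16.9], [-0.4, -21.2], [-0.4, -26.0], [-0.5, -31.9]]
212 [[49.2, 1.5], [44.8, -5.3], [39.5, -13.6]]
232 [[34.6, 1.5], [31.5, -5.3], [27.8, -13.6]]
332 [[-38.2, 1.4], [-35.0, -5.4], [-31.1, -13.7]]
348 [[-49.9, 1.4], [-45.7, -5.4], [-40.5, -13.7]]
```

{"api": "step_arm", "payload": {"rows": [[1, [1, 0, -4], [0, 0, 0]], [1, [1, 0, -8], [0, 0, 0]], [1, [1, 0, -12], [0, 0, 0]], [1, [1, 0, -15], [0, 0, 0]], [1, [1, 0, -17], [0, 0, 0]]]}}

```text
clock: 6.97
tool_pos: [0.5322, 0.0022, 0.0549]
orientation: [180.0, -0.0, -104.0]
force: [-1.0, -0.5, -3.1]
opening: 0.0219
gripper_force: 30.0
```

{"api": "step_arm", "payload": {"rows": [[1, [0, 0, -2], [0, 0, 0]], [1, [0, 0, -4], [0, 0, 0]], [1, [0, 0, -6], [0, 0, 0]], [1, [0, 0, -7], [0, 0, 0]], [1, [0, 0, -8], [0, 0, 0]]]}}

```text
clock: 7.38
tool_pos: [0.5325, 0.0022, 0.0475]
orientation: [-180.0, -0.0, -104.0]
force: [0.3, -0.7, -2.6]
opening: 0.0212
gripper_force: 30.0
```

{"api": "step_arm", "payload": {"rows": [[1, [0, 0, -1], [0, 0, 0]], [1, [0, 0, -2], [0, 0, 0]], [1, [0, 0, -3], [0, 0, 0]], [1, [0, 0, -3], [0, 0, 0]], [1, [0, 0, -3], [0, 0, 0]]]}}

```text
clock: 7.8
tool_pos: [0.5325, 0.0023, 0.0446]
orientation: [180.0, 0.0, -104.0]
force: [1.2, 1.0, -2.4]
opening: 0.0217
gripper_force: 30.0
```

```bash
python3 - <<'E'
from h import *
o=ctrl.get_obs(); print(o["tool_pos"],o["force"],o["moment"])
E
```

```text
[0.53251924 0.00225159 0.04455354] [ 1.15905755  0.99082414 -2.44506304] [ 0.07086046 -0.0537859   0.04693263]
```

{"api": "step_arm", "payload": {"rows": [[0.8, [0, 0, 0], [0, 0, 0]], [0.5, [0, 0, 0], [0, 0, 0]], [0.2, [0, 0, 0], [0, 0, 0]], [0.2, [0, 0, 0], [0, 0, 0]], [0.2, [0, 0, 0], [0, 0, 0]]]}}

```text
clock: 8.22
tool_pos: [0.5327, 0.0023, 0.0448]
orientation: [-180.0, 0.0, -104.0]
force: [-0.2, -0.0, 0.4]
opening: 0.0431
gripper_force: 0.0
```

{"api": "step_arm", "payload": {"rows": [[0.2, [0, 0, 4], [0, 0, 0]], [0.2, [0, 0, 15], [0, 0, 0]], [0.2, [0, 0, 35], [0, 0, 0]], [0, [0, 0, 60], [0, 0, 0]], [0, [0, 0, 85], [0, 0, 0]]]}}

```text
clock: 8.63
tool_pos: [0.5321, 0.0021, 0.1305]
orientation: [180.0, -0.0, -104.0]
force: [0.5, -1.1, 0.4]
opening: 0.076
gripper_force: 0.0
```

{"api": "step_arm", "payload": {"rows": [[0, [-4, -15, 20], [0, 0, 0.11]], [0, [-8, -30, 40], [0, 0, 0.22]], [0, [-12, -45, 60], [0, 0, 0.33]], [0, [-16, -60, 70], [0, 0, 0.44]], [0, [-20, -75, 70], [0, 0, 0.55]]]}}

```text
clock: 9.05
tool_pos: [0.5138, -0.0733, 0.203]
orientation: [-179.7, -0.1, -72.1]
force: [-0.4, -0.2, 0.1]
opening: 0.0874
gripper_force: 0.0
```

{"api": "step_arm", "payload": {"rows": [[0, [0, 0, 0], [0, 0, 0.11]], [0, [0, 0, 0], [0, 0, 0.22]], [0, [0, 0, 0], [0, 0, 0.33]], [0, [0, 0, 0], [0, 0, 0.44]], [0, [0, 0, 0], [0, 0, 0.55]]]}}

```text
clock: 9.47
tool_pos: [0.5124, -0.0729, 0.2]
orientation: [-180.0, -0.0, -40.7]
force: [0.4, 0.4, -0.1]
opening: 0.0877
gripper_force: 0.0
```

{"api": "step_arm", "payload": {"rows": [[0, [0, 0, 0], [0, 0, 0]], [0, [0, 0, 0], [0, 0, 0]], [0, [0, 0, 0], [0, 0, 0]], [0, [0, 0, 0], [0, 0, 0]], [0, [0, 0, 0], [0, 0, 0]]]}}

```text
clock: 9.88
tool_pos: [0.5125, -0.0728, 0.1996]
orientation: [-180.0, -0.0, -41.0]
force: [0.1, 0.4, 0.5]
opening: 0.0878
gripper_force: 0.0
```

```bash
python3 - <<'E'
from h import *
c,im=snap("wrist","w4"); np.savez("w4.npz",*c); o=ctrl.get_obs(); print(o["tool_pos"],o["orientation"],o["force"],o["joint_pos"])
E
```

```text
[ 0.51249273 -0.07273296  0.19957113] [ 1.79998285e+02  9.81043479e-04 -4.10242550e+01] [ 0.8179517  -0.12966578 -0.49493153] [ 1.36713706e+01  6.86427849e+00 -2.12518566e+01  2.16189456e-04
 -6.18858318e+01  3.53042725e+01]
```

View pics/w4.png

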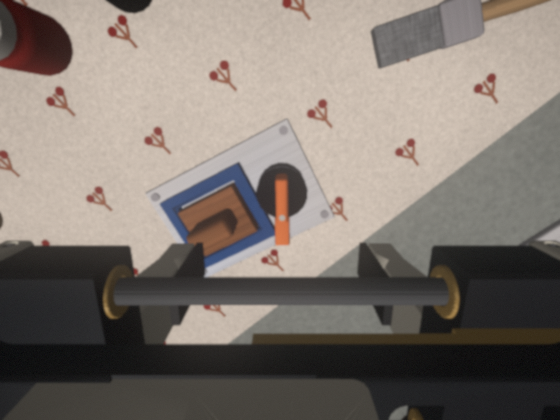

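The block looks seated in the frame. The knob wing and tongue are nearly vertical at column 281, with the knob axis around (281,195).

```bash
python3 - <<'E'
from h import *
d=np.load("w4.npz"); c=[d[k] for k in d.files]; im=cv2.imread("pics/w4.png"); T=np.array([.5125,-.0728]); a=np.radians(-41); ex=np.array([np.cos(a),np.sin(a)]); ey=np.array([-ex[1],ex[0]])
i=im.astype(int); m=((i[:,:,2]-i[:,:,0])>70)&(i[:,:,2]>110)
f=lambda u,v,z: np.round(1000*np.array([(ray(c,(u,v),z)[:2]-T)@ex,(ray(c,(u,v),z)[:2]-T)@ey]),1)
for v in range(168,252,5):
    xs=np.where(m[v,240:320])[0]+240
    if len(xs): print(v,xs.min(),xs.max(),f((xs.min()+xs.max())/2,v,.082),i[v,281])
dk=(i.max(2)<70).astype(np.uint8)*255; dk[:, :240]=0;dk[:,320:]=0;dk[:150]=0;dk[240:]=0
q=max(cv2.findContours(dk|(m.astype(np.uint8)*255),0,1)[0],key=cv2.contourArea); print(cv2.boundingRect(q))
E
```

```text
183 275 286 [18.  -0.7] [ 74 115 206]
188 275 286 [13.2 -0.7] [ 73 116 207]
193 276 287 [ 8.4 -1.6] [ 73 116 207]
198 276 287 [ 3.6 -1.6] [ 73 116 208]
203 276 287 [-1.3 -1.6] [ 74 118 210]
208 276 287 [-6.2 -1.6] [ 72 116 209]
213 276 287 [-11.2  -1.6] [ 80 121 209]
218 276 287 [-16.2  -1.6] [164 173 185]
223 275 288 [-21.3  -1.6] [ 74 117 210]
228 275 288 [-26.4  -1.6] [ 74 118 210]
233 275 288 [-31.6  -1.6] [ 75 120 212]
238 275 288 [-36.8  -1.6] [ 77 121 213]
243 276 288 [-42.1  -2.1] [ 82 124 214]
(255, 167, 51, 48)
```

{"api": "step_arm", "payload": {"rows": [[0.4, [0, 0, -20], [0, 0, 0]], [0.6, [0, 0, -45], [0, 0, 0]], [0.6, [0, 0, -70], [0, 0, 0]], [0.6, [0, 0, -90], [0, 0, 0]], [0.6, [0, 0, -100], [0, 0, 0]]]}}

```text
clock: 10.35
tool_pos: [0.511, -0.0729, 0.0971]
orientation: [179.9, 0.1, -41.0]
force: [-0.5, -0.4, 0.4]
opening: 0.0597
gripper_force: 0.0
```

{"api": "step_arm", "payload": {"rows": [[0.6, [0, 0, -10], [0, 0, 0]], [0.6, [0, 0, -20], [0, 0, 0]], [0.6, [0, 0, -30], [0, 0, 0]], [0.6, [0, 0, -38], [0, 0, 0]], [0.6, [0, 0, -43], [0, 0, 0]]]}}

```text
clock: 10.77
tool_pos: [0.5124, -0.0728, 0.0558]
orientation: [180.0, 0.0, -41.0]
force: [-0.2, -0.2, -0.2]
opening: 0.0355
gripper_force: 0.0
```

{"api": "step_arm", "payload": {"rows": [[0.7, [0, 0, 0], [0, 0, 0]], [0.8, [0, 0, 0], [0, 0, 0]], [0.85, [0, 0, 0], [0, 0, 0]], [0.9, [0, 0, 0], [0, 0, 0]], [1, [0, 0, 0], [0, 0, 0]]]}}

```text
clock: 11.18
tool_pos: [0.5123, -0.0732, 0.057]
orientation: [180.0, -0.0, -40.9]
force: [-1.3, -3.6, 2.2]
opening: 0.0124
gripper_force: 30.0
```

{"api": "step_arm", "payload": {"rows": [[1, [0, 0, 0], [0, 0, 0]], [1, [0, 0, 0], [0, 0, 0]], [1, [0, 0, 0], [0, 0, 0]], [1, [0, 0, 0], [0, 0, 0]], [1, [0, 0, 0], [0, 0, 0]]]}}

```text
clock: 11.6
tool_pos: [0.5123, -0.0732, 0.0568]
orientation: [180.0, -0.0, -41.0]
force: [-1.2, -5.9, 2.8]
opening: 0.0118
gripper_force: 30.0
```

```bash
python3 - <<'E'
from h import *
o=ctrl.get_obs(); print(o["tool_pos"],o["orientation"],o["force"],o["moment"],o["opening"])
E
```

```text
[ 0.51233787 -0.0731607   0.05679183] [ 1.79974145e+02 -8.87280302e-03 -4.09545285e+01] [-1.21004567 -5.85599648  2.79711051] [-1.91613004  0.57170478  0.0354147 ] 0.011843086103393345
```

{"api": "step_arm", "payload": {"rows": [[1, [0, -1, -0.5], [0, 0, 0]], [1, [0, -1, -1], [0, 0, 0]], [1, [0, -1, -1.5], [0, 0, 0]], [1, [0, -1, -1.5], [0, 0, 0]], [1, [0, -1, -1.5], [0, 0, 0]]]}}

```text
clock: 12.02
tool_pos: [0.5124, -0.0734, 0.0552]
orientation: [-180.0, 0.0, -41.0]
force: [-3.6, 1.0, 5.1]
opening: 0.0117
gripper_force: 30.0
```

{"api": "step_arm", "payload": {"rows": [[1, [-0.5, 0, -0.6], [0, 0, 0]], [1, [-0.5, 0, -1.2], [0, 0, -0.08]], [1, [-0.5, 0, -1.2], [0, 0, -0.16]], [1, [-0.5, 0, -1.2], [0, 0, -0.24]], [1, [-0.5, 0, -1.2], [0, 0, -0.32]]]}}

```text
clock: 12.43
tool_pos: [0.5127, -0.0731, 0.0544]
orientation: [-179.9, -0.0, -59.5]
force: [-2.2, 2.4, 6.5]
opening: 0.0118
gripper_force: 30.0
```

```bash
python3 - <<'E'
from h import *
o=ctrl.get_obs(); print(o["tool_pos"],o["orientation"],o["force"],o["moment"],o["opening"])
E
```

```text
[ 0.51270136 -0.07313633  0.05440795] [-1.79909480e+02 -9.72367463e-03 -5.94892579e+01] [-2.24465163  2.35289203  6.51314187] [0.94918386 0.97499523 0.09618048] 0.011824435108840762
```

{"api": "step_arm", "payload": {"rows": [[1, [-0.5, 0.5, -0.4], [0, 0, -0.03]], [1, [-0.5, 0.5, -0.8], [0, 0, -0.06]], [1, [-0.5, 0.5, -0.8], [0, 0, -0.1]], [1, [-0.5, 0.5, -0.8], [0, 0, -0.13]], [1, [-0.5, 0.5, -0.8], [0, 0, -0.16]]]}}

```text
clock: 12.85
tool_pos: [0.5129, -0.073, 0.0541]
orientation: [-179.9, -0.0, -68.5]
force: [-1.8, -0.4, 9.0]
opening: 0.0118
gripper_force: 30.0
```

{"api": "step_arm", "payload": {"rows": [[1, [0, 0, 0], [0, 0, -0.02]], [1, [0, 0, 0], [0, 0, -0.04]], [1, [0, 0, 0], [0, 0, -0.06]], [1, [0, 0, 0], [0, 0, -0.08]], [1, [0, 0, 0], [0, 0, -0.08]]]}}

```text
clock: 13.27
tool_pos: [0.5129, -0.0729, 0.0541]
orientation: [-179.8, -0.0, -73.1]
force: [-0.6, -0.5, 8.9]
opening: 0.0117
gripper_force: 30.0
```

```bash
python3 - <<'E'
from h import *
o=ctrl.get_obs(); print(o["tool_pos"],o["orientation"],o["force"],o["moment"],o["opening"])
E
```

```text
[ 0.51293949 -0.07290953  0.05407452] [-1.79844558e+02 -3.17240719e-02 -7.30635303e+01] [-0.61806005 -0.47774113  8.85311681] [-0.07181888  0.57513908  0.08038802] 0.011695704226161707
```

{"api": "step_arm", "payload": {"rows": [[1, [0, 0, 0], [0, 0, -0.03]], [1, [0, 0, 0], [0, 0, -0.06]], [1, [0, 0, 0], [0, 0, -0.08]], [1, [0, 0, 0], [0, 0, -0.08]], [1, [0, 0, 0], [0, 0, -0.08]]]}}

```text
clock: 13.68
tool_pos: [0.513, -0.0729, 0.0541]
orientation: [-179.8, -0.0, -77.6]
force: [-0.6, -1.0, 9.2]
opening: 0.0117
gripper_force: 30.0
```

{"api": "step_arm", "payload": {"rows": [[1, [0, 0, 0], [0, 0, -0.03]], [1, [0, 0, 0], [0, 0, -0.06]], [1, [0, 0, 0], [0, 0, -0.08]], [1, [0, 0, 0], [0, 0, -0.08]], [1, [0, 0, 0], [0, 0, -0.08]]]}}

```text
clock: 14.1
tool_pos: [0.5131, -0.0729, 0.0541]
orientation: [-179.8, -0.0, -82.2]
force: [-1.4, -0.3, 7.9]
opening: 0.0121
gripper_force: 30.0
```

{"api": "step_arm", "payload": {"rows": [[1, [0, 0, 0], [0, 0, -0.03]], [1, [0, 0, 0], [0, 0, -0.06]], [1, [0, 0, 0], [0, 0, -0.08]], [1, [0, 0, 0], [0, 0, -0.08]], [1, [0, 0, 0], [0, 0, -0.08]]]}}

```text
clock: 14.52
tool_pos: [0.5132, -0.0729, 0.0541]
orientation: [-179.8, 0.0, -86.7]
force: [-0.5, -0.1, 8.5]
opening: 0.0117
gripper_force: 30.0
```

{"api": "step_arm", "payload": {"rows": [[1, [0, 0, -0.5], [0, 0, -0.03]], [1, [0, 0, -0.5], [0, 0, -0.06]], [1, [0, 0, -0.5], [0, 0, -0.08]], [1, [0, 0, -0.5], [0, 0, -0.08]], [1, [0, 0, -0.5], [0, 0, -0.08]]]}}

```text
clock: 14.93
tool_pos: [0.5134, -0.0729, 0.0538]
orientation: [-179.8, 0.0, -91.3]
force: [-0.6, -1.8, 11.0]
opening: 0.0118
gripper_force: 30.0
```

{"api": "step_arm", "payload": {"rows": [[1, [0, 0, 0], [0, 0, -0.03]], [1, [0, 0, 0], [0, 0, -0.06]], [1, [0, 0, 0], [0, 0, -0.08]], [1, [0, 0, 0], [0, 0, -0.08]], [1, [0, 0, 0], [0, 0, -0.08]]]}}

```text
clock: 15.35
tool_pos: [0.5134, -0.0729, 0.0538]
orientation: [-179.8, 0.0, -95.9]
force: [0.5, -1.5, 8.8]
opening: 0.012
gripper_force: 30.0
```

{"api": "step_arm", "payload": {"rows": [[1, [0, 0, 0], [0, 0, -0.03]], [1, [0, 0, 0], [0, 0, -0.06]], [1, [0, 0, 0], [0, 0, -0.08]], [1, [0, 0, 0], [0, 0, -0.08]], [1, [0, 0, 0], [0, 0, -0.08]]]}}

```text
clock: 15.77
tool_pos: [0.5136, -0.0729, 0.0539]
orientation: [-179.8, 0.1, -100.5]
force: [0.4, -1.1, 8.7]
opening: 0.0117
gripper_force: 30.0
```

```bash
python3 - <<'E'
from h import *
o=ctrl.get_obs(); print(o["tool_pos"],o["orientation"],o["force"],o["moment"],o["opening"])
E
```

```text
[ 0.51360436 -0.07287443  0.05385962] [-1.79779216e+02  6.08158561e-02 -1.00497313e+02] [ 0.4023592  -1.07456441  8.74702861] [-0.20916697  0.03617145  0.02565013] 0.01170370511587277
```

{"api": "step_arm", "payload": {"rows": [[1, [0, 0, -0.3], [0, 0, -0.03]], [1, [0, 0, -0.3], [0, 0, -0.06]], [1, [0, 0, -0.3], [0, 0, -0.08]], [1, [0, 0, -0.3], [0, 0, -0.08]], [1, [0, 0, -0.3], [0, 0, -0.08]]]}}

```text
clock: 16.18
tool_pos: [0.5137, -0.0729, 0.0537]
orientation: [-179.8, 0.1, -105.1]
force: [-0.2, -1.6, 10.1]
opening: 0.0116
gripper_force: 30.0
```

```bash
python3 - <<'E'
from h import *
o=ctrl.get_obs(); print(o["tool_pos"],o["orientation"],o["force"],o["moment"],o["opening"])
E
```

```text
[ 0.51368711 -0.07288516  0.05368218] [-1.79774557e+02  7.80802329e-02 -1.05072871e+02] [-0.16923369 -1.64991514 10.14783069] [-0.19793618  0.23010583  0.045521  ] 0.011552378461877158
```

{"api": "step_arm", "payload": {"rows": [[1, [0, 0, 0], [0, 0, -0.03]], [1, [0, 0, 0], [0, 0, -0.06]], [1, [0, 0, 0], [0, 0, -0.08]], [1, [0, 0, 0], [0, 0, -0.08]], [1, [0, 0, 0], [0, 0, -0.08]]]}}

```text
clock: 16.6
tool_pos: [0.5138, -0.0729, 0.0537]
orientation: [-179.8, 0.1, -109.7]
force: [-0.1, -1.6, 10.8]
opening: 0.0113
gripper_force: 30.0
```

```bash
python3 - <<'E'
from h import *
o=ctrl.get_obs(); print(o["tool_pos"],o["orientation"],o["force"],o["moment"],o["opening"])
E
```

```text
[ 0.51376003 -0.07293788  0.05367986] [-1.79775228e+02  9.26253323e-02 -1.09650549e+02] [-0.07029285 -1.64347539 10.8202615 ] [-0.42452746  0.08177203  0.04221497] 0.011282828003604368
```

{"api": "step_arm", "payload": {"rows": [[1, [0, 0, 0], [0, 0, -0.03]], [1, [0, 0, 0], [0, 0, -0.06]], [1, [0, 0, 0], [0, 0, -0.08]], [1, [0, 0, 0], [0, 0, -0.08]], [1, [0, 0, 0], [0, 0, -0.08]]]}}

```text
clock: 17.02
tool_pos: [0.5138, -0.0729, 0.0531]
orientation: [-179.8, 0.1, -114.2]
force: [3.6, -3.6, 3.9]
opening: 0.0118
gripper_force: 30.0
```

```bash
python3 - <<'E'
from h import *
o=ctrl.get_obs(); print(o["tool_pos"],o["orientation"],o["force"],o["moment"],o["opening"])
c,im=snap("wrist","w5"); s,i2=snap("side","s5")
cv2.imwrite("pics/v5.png",np.hstack([cv2.resize(im[120:320,150:410],(520,400)),cv2.resize(i2[200:300,245:315],(280,400))]))
E
```

```text
[ 0.51378023 -0.07290848  0.0531359 ] [-1.79788819e+02  1.21903840e-01 -1.14230712e+02] [ 3.63560991 -3.57531903  3.92872796] [-0.88033484 -1.80708531 -0.00431481] 0.011839129532899818
```

View pics/v5.png

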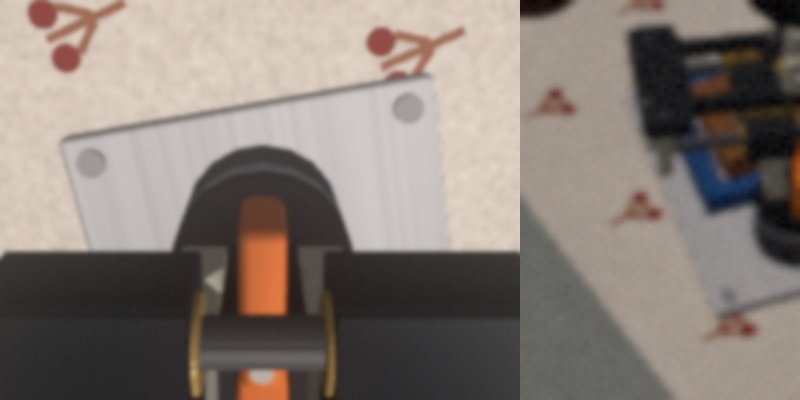

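The wing is gripped square and has turned with the gripper. The force fell from 10.8 N to 3.9 N and the tool sank, so the knob is dropping at about 1.75 rad. I'll stop turning and press it the rest of the way down.

{"api": "step_arm", "payload": {"rows": [[1, [0, 0, -0.5], [0, 0, 0]], [1, [0, 0, -1], [0, 0, 0]], [1, [0, 0, -1.5], [0, 0, 0]], [1, [0, 0, -2], [0, 0, 0]], [1, [0, 0, -2], [0, 0, 0]]]}}

```text
clock: 17.53
tool_pos: [0.5138, -0.0729, 0.051]
orientation: [-179.8, 0.1, -114.2]
force: [5.3, -2.4, 3.0]
opening: 0.012
gripper_force: 30.0
```

```bash
python3 - <<'E'
from h import *
o=ctrl.get_obs(); print(o["tool_pos"],o["orientation"],o["force"],o["moment"],o["opening"])
E
```

```text
[ 0.51376669 -0.07290639  0.05096654] [-1.79800332e+02  1.12750131e-01 -1.14220586e+02] [ 5.26493119 -2.38711644  3.0034872 ] [-8.50679588e-01 -2.01084568e+00 -7.78798095e-04] 0.01196879756840613
```

{"api": "step_arm", "payload": {"rows": [[1, [0, 0, -0.5], [0, 0, 0]], [1, [0, 0, -1], [0, 0, 0]], [1, [0, 0, -1.5], [0, 0, 0]], [1, [0, 0, -1.5], [0, 0, 0]], [1, [0, 0, -1.5], [0, 0, 0]]]}}

```text
clock: 17.95
tool_pos: [0.5138, -0.0729, 0.0498]
orientation: [-179.8, 0.1, -114.2]
force: [3.9, -2.9, 8.4]
opening: 0.012
gripper_force: 30.0
```

{"api": "step_arm", "payload": {"rows": [[1, [0, 0, 0.5], [0, 0, 0]], [1, [0, 0, 1], [0, 0, 0]], [1, [0, 0, 1.6], [0, 0, 0]], [1, [0, 0, 1.6], [0, 0, 0]], [1, [0, 0, 1.6], [0, 0, 0]]]}}

```text
clock: 18.37
tool_pos: [0.5137, -0.0729, 0.0508]
orientation: [-179.8, 0.1, -114.2]
force: [6.1, -2.7, -0.1]
opening: 0.0119
gripper_force: 30.0
```

{"api": "step_arm", "payload": {"rows": [[0.6, [0, 0, 0], [0, 0, 0]], [0.4, [0, 0, 0], [0, 0, 0]], [0.4, [0, 0, 0], [0, 0, 0]], [0.4, [0, 0, 0], [0, 0, 0]], [0.4, [0, 0, 0], [0, 0, 0]]]}}

```text
clock: 18.78
tool_pos: [0.511, -0.0732, 0.05]
orientation: [179.9, -0.0, -114.3]
force: [0.4, -0.5, 0.8]
opening: 0.0395
gripper_force: 0.0
```

{"api": "step_arm", "payload": {"rows": [[0.4, [0, 0, 5], [0, 0, 0]], [0.4, [0, 0, 25], [0, 0, 0]], [0.4, [0, 0, 50], [0, 0, 0]], [0.4, [0, 0, 85], [0, 0, 0]], [0.4, [0, 0, 120], [0, 0, 0]]]}}

```text
clock: 19.2
tool_pos: [0.5106, -0.0734, 0.1715]
orientation: [179.9, -0.1, -114.3]
force: [2.0, 0.4, 0.2]
opening: 0.0526
gripper_force: 0.0
```

{"api": "step_arm", "payload": {"rows": [[0.4, [0, 0, 10], [0, 0, 0]], [0.4, [0, 0, 20], [0, 0, 0]], [0.4, [0, 0, 30], [0, 0, 0]], [0.4, [0, 0, 30], [0, 0, 0]], [0.4, [0, 0, 30], [0, 0, 0]]]}}

```text
clock: 19.62
tool_pos: [0.5112, -0.0732, 0.1999]
orientation: [180.0, -0.0, -114.3]
force: [-0.3, -1.1, -0.6]
opening: 0.053
gripper_force: 0.0
```

```bash
python3 - <<'E'
from h import *
o=ctrl.get_obs(); print(o["tool_pos"],o["force"])
c,im=snap("wrist","w6"); s,i2=snap("side","s6")
cv2.imwrite("pics/v6.png",np.hstack([cv2.resize(im[80:260,180:380],(440,400)),cv2.resize(i2[200:300,255:345],(360,400))]))
E
```

```text
[ 0.51119698 -0.07321715  0.1998605 ] [-0.25609353 -1.09648751 -0.61536882]
```

View pics/v6.png

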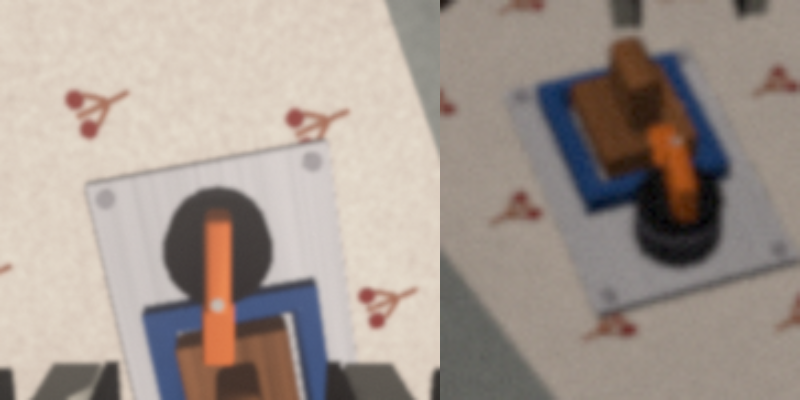

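The wrist and side views show the tongue lying over the block's front edge, with the block seated in the blue frame. The gripper is clear, so I'm handing in.

```bash
python3 -c "
from plant import ctrl
print(ctrl.close_job())"
```

```text
the job is handed in; nothing more can be done
None
```

I stood the block in the pocket of the smaller blue holder, turned the knob clockwise until it dropped into its detent at about 1.75 rad with the tongue over the block, released it, and handed the job in at about 20 s; the hand-in returned no verdict.

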